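# Draw the hot flower mould out of the press with the pull hook

### The job

The flower mould in the press is hot, so take the pull hook from its rest, drop its tip into the eye of the mould's carrier and draw the carrier gently out along the rails until it bears firmly on the sprung yellow stop; hold it snug there for a moment. Then slacken and lift the hook out, leaving the carrier standing against the stop, and put the hook back in its rest the way it lay. Keep your hand off the carrier and mould, keep the carrier flat on its rails, never push or pull on it with more than 20 N, and leave the other things alone.

Things in the scene. Friction and masses are not known exactly. Their poses are not given: they have to be found in the camera images.
- press: Green fixed bench press with two columns; place and heading vary. Origin on the table under the middle of its heated platen; x points to the back, so the carrier is drawn out along -x; z up. Platen underside 135 mm above the table, front edge 80 mm before the origin; the red handwheel above reaches 420 mm. A flat bed in front carries the rails.
- bed_mouth (a point): Front end of the bed, on its middle line at rail height: 340 mm before the press origin, 52 mm above the table; axes as the press. Bed 170 mm wide, plate top 40 mm above the table. Two rails, tops at 52 mm, inner edges 90 mm apart; outside them side guides reach 64 mm and leave the carrier about 1.5 mm of play each side.
- stop_bar: Clamp bar of the adjustable stop, origin as the press. A yellow yoke holds 2 rubber-faced buffers, 34 mm either side of the middle line (eye and hook pass between), tops at 63 mm. They meet the plate's front edge and yield 8 N per mm; pressed in about 1 mm is firm. The setting varies and is not measured: faces 212 to 262 mm before the press origin, met after 125 to 190 mm of travel: feel for it.
- carrier: Loose dark steel plate 160 x 140 x 8 mm with a round aluminium flower mould (120 mm across, 33 mm high) fixed on it, 0.5 to 1 kg; stands on the rails, under the platen at the start. Origin at the centre of the plate's underside, x to the back like the press, z up. Drawing it takes a steady 2 to 7 N before it meets the stop, then more.
- eye (a point): Centre of the pull eye at its top face, 60 mm above the table; axes as the carrier. A flat steel ring, 8 mm thick, hole 13 mm, about 31 mm outside, lying flat 106 mm before the carrier's centre (26 mm before the plate's front edge). Below the hole there is free space down to the bed plate, 20 mm under the eye's top.
- hook_grip (a point): Centre of the hook's wooden handle: flat-sided, 120 mm long (x), 22 mm wide (y), 28 mm high (z). x points along the tool to its hook end, z up. 0.15 kg. From the handle's front a 7 mm steel bar runs ahead, steps down 22 mm and turns down at its end. It lies in its rest ready to use, tip down.
- hook_tip (a point): Bottom end of the hook's down-turned tip, 164 mm ahead of the handle's centre and 46 mm below it in the hook's own frame. The tip is 7 mm thick, 20 mm long below the level bar above it, and leans back by 4 mm (its lower end is nearer the handle).
- rest_mid (a point): Fixed blue rest on a wooden foot: the point where the handle's centre lies when the hook is in it, give or take 6 mm along x, 92 mm above the table; x is the way the hook points. Two upright plates 8 mm thick, 46 mm either side along x, each with a slot 30 mm wide, floor at 78 mm, flared top at 113 mm; the handle is gripped from above between them.
- mould_a_mid (a point): Small round aluminium mould 84 mm across, 36 mm high, bystander; point at its centre.
- mould_b_mid (a point): Smaller round aluminium mould 72 mm across, 36 mm high, bystander; point at its centre.
- oil_mid (a point): White plastic oil bottle with red cap, 52 mm across, 150 mm high, bystander; point at its middle.
Things that resemble listed ones, but are neither listed nor needed, are in the scene too. Of the things like the carrier, leave any that is purple; of the rest the larger one is meant.

How it is judged:
By the outcome, as a careful person would: the job done as asked, in the order asked, and still so for the second after the job is handed in, with the robot touching nothing.
It also fails if it takes over 70 s, if anything falls off the work surface, if the arm or the gripper's body presses on something with over 40 N, if the wrist force passes 120 N, or if a joint passes its speed limit or range.

### The arm

A 7-joint arm with a two-finger parallel gripper is mounted at the origin on the work surface. World frame = base frame: x ahead of the robot, y to its left, z up, the work surface at z = 0. Lengths are in m, angles in rad, forces in N, time in s.
With the tool pointing down it reaches from about 0.35 to 0.775 m from the base axis. Payload 3.1 kg.
Tool frame: the origin (TCP) lies at the centre of the arm's flange, where the gripper is bolted on; the fingertips stand 173 mm ahead of it and the grasp point (between the pads) lies grip_point_offset ahead of it (grip_point_offset is the distance from the TCP to the grasp point, in m); z points along the fingers, y is the line along which they close (so a half turn about z gives the same grasp; the last joint's range is limited). The gripper opens to 85 mm and grips with 20 to 120 N. Pads are 22 mm wide; open, the fingers measure 114 mm over their backs; the gripper's body (76 mm by 85 mm) begins 54 mm behind the grasp point. The pads swing forward as they close: fully open they stand 13 mm farther back than shut.
Start: joints at [-1.358, 0.311, 0.014, 1.512, -0.004, 1.319, -0.027], TCP at [0.139, 0.532, 0.405] pointing down, gripper open.
Joint ranges: [-2.7, 2.7], [-0.3, 1.91], [-1.27, 1.3], [0.12, 2.57], [-1.44, 4.58], [0.2, 2.03], [-3.05, 3.05]. Speed limits (rad/s): [2.79, 2.79, 3.14, 3.14, 3.14, 3.14, 3.14].

### API

Orientations are given as a unit quaternion [x, y, z, w].
In Python, from bench import read_state, get_image, calibration, hand_in, search_frame, grip_point_offset gives the robot as it stands.
- The arm moves only by the shell command python3 -m handwheel 'ROWS' [FORCE]. ROWS is JSON, a list of rows, each a list of 5 numbers: the finger opening in m, from 0 to 0.0854, then the shift along the tool's x, y, z in m, then the turn about the tool's z in degrees. A call has exactly 8 rows; each row shifts and turns the commanded pose from where the row before left it, along the tool's axes as they then stand; what a row does not reach is not made up. A row lasts 1/8 s, in which the tool goes at most 62.5 mm and 10.7 degrees, less where a joint would pass 70% of its speed; a pose out of reach is approached as far as the arm can. A call with a gripper value outside its range is refused whole. The fingers move at their own pace and stop on an object; FORCE is the grip in N (left out, the last holds). Time passes only in rows, so rows that do not move let the fingers close, or fill a call up. It gives the time, the measured TCP pose, the force, the opening and the grip force at its end, in the units of the state.
- read_state(): the state, without advancing time (a new reading comes with each control period).
- get_image(name): name is "scene" or "top" or "wrist"; returns the picture (420x560x3 uint8, red, green, blue); there is no depth.
- calibration(name): a dict with "K" (3x3 intrinsics, pixels), "view" (4x4, takes a point from world to camera coordinates); the wrist camera has in their place "mount" (4x4, takes a point from camera to tool coordinates, whose origin is the TCP and whose axes are the flange's). Camera axes: x right, y up, looking along -z (the intrinsics and any distortion apply to the point x, -y, -z); pixel columns grow to the right and rows downward; lengths in m; the calibration is good to about 2 mm. A picture is of the moment at which its call begins: read the wrist's pose just before it. calibration takes no time and is no camera call.
- hand_in(): hands the job in; it is judged then, once.
Trained networks look in the newest picture that a camera, given by its name, has taken for a name from the list of things; names that differ only in an ending like _2 or _b are one class to them, and where a whole thing is asked for, a point or a joint stands for the part that bears it (a point fixed in the world has none). Each returns a list of dicts, best first, with "conf" (0 to 1); they miss things now and then, are a little off and sometimes report something else, mostly with a low value. They report only what shows in the picture. A call takes as long as a camera call. They do not tell look-alikes from the thing itself.
- search_frame(camera, query): "at" ([x, y, z] in m, in world coordinates, good to about 4 mm: the middle of the surface that is visible of it).
The state is a dict: "clock": time; "joint_positions": joint angles; "joint_vel": joint speeds; "effort": joint torques, N m; "eef_pos": TCP position; "tool_rot": TCP orientation; "force": force on the tool from outside, world axes, zero at the start; "wrist_torque": the same for the moment, N m; "finger_gap": opening from 0.0 (shut) to 1.0 (fully open); "gripper_force": force on a finger pad.
Only numpy, scipy, OpenCV 4.12 (cv2) and the standard library are available. Lean on these libraries where they do the work, as an engineer would, in place of code of your own. Each camera call takes 0.05 s, during which the arm holds its last target. There are 200 camera calls.

## Working session

There is one attempt and no reset: what is moved stays moved. The work goes in short steps, Python scripts to look and compute and a shell command to move; the robot and the scene stay as the last step left them, time stands still between calls to the robot, and variables do not carry over. Pictures are saved under pics/ and viewed, at most 10 in all, crops included, and the job is handed in when it is done.

```bash
mkdir -p pics; ls
python3 - <<'E'
from bench import *
import cv2
s=read_state();print(s)
print(grip_point_offset if not callable(grip_point_offset) else grip_point_offset())
for c in ("scene","top"):
    im=get_image(c);cv2.imwrite(f"pics/{c}0.png",im[:,:,::-1])
    for q in ("press","stop_bar","carrier","eye","hook_grip","hook_tip","rest_mid","bed_mouth","mould_a_mid","oil_mid"):
        print(c,q,[(round(d['conf'],2),[round(float(v),3) for v in d['at']]) for d in search_frame(c,q)][:4])
print(read_state()['clock'])
for c in ("scene","top","wrist"): print(calibration(c))
E
```

```text
pics
{'clock': 0.0, 'joint_positions': array([-1.35769136,  0.3117443 ,  0.01400257,  1.51303988, -0.00440411,
        1.31918152, -0.02721322]), 'joint_vel': array([ 0.00162074,  0.00104427,  0.00159216,  0.00087412,  0.00094531,
       -0.00065859,  0.00180227]), 'effort': array([-1.09397376e-04, -3.79928148e+01,  1.46170948e-01, -2.30584341e+01,
        1.24508815e-02,  1.36836123e-02, -1.42605552e-05]), 'eef_pos': array([0.13852925, 0.53194833, 0.40361732]), 'tool_rot': array([ 1.27031965e-01,  9.91897932e-01, -1.16673980e-03, -1.01234389e-04]), 'force': array([ 0.83249304, -0.28047429,  0.16253707]), 'wrist_torque': array([ 0.02164589, -0.02051904,  0.0081746 ]), 'gripper_force': 0.0, 'finger_gap': 1.00071377946003}
0.1547
scene press [(0.76, [0.617, -0.295, 0.172])]
scene stop_bar [(0.85, [0.637, -0.046, 0.044])]
scene carrier [(0.97, [0.618, -0.257, 0.062]), (0.83, [0.312, -0.421, 0.017]), (0.64, [0.387, -0.602, 0.007])]
scene eye [(0.85, [0.617, -0.26, 0.062]), (0.68, [0.309, -0.419, 0.013]), (0.68, [0.39, -0.611, 0.004]), (0.24, [0.432, -0.279, 0.08])]
scene hook_grip [(0.81
[... 1481 characters left out ...]
8],
       [ 0.96654424,  0.09126477,  0.23971437, -0.52468893],
       [-0.23887861, -0.02013597,  0.97084064, -1.16479668],
       [ 0.        ,  0.        ,  0.        ,  1.        ]])}
{'K': array([[330.70523806,   0.        , 281.09087507],
       [  0.        , 330.70523806, 212.737259  ],
       [  0.        ,   0.        ,   1.        ]]), 'mount': array([[ 1.52445441e-04,  9.55206047e-01,  2.95941521e-01,
         7.57645865e-02],
       [ 9.99999968e-01, -8.56975417e-05, -2.38515454e-04,
         1.39402922e-03],
       [-2.02469944e-04,  2.95941548e-01, -9.55206030e-01,
         3.22134581e-02],
       [ 0.00000000e+00,  0.00000000e+00,  0.00000000e+00,
         1.00000000e+00]])}
```

View both.

View pics/scene0.png

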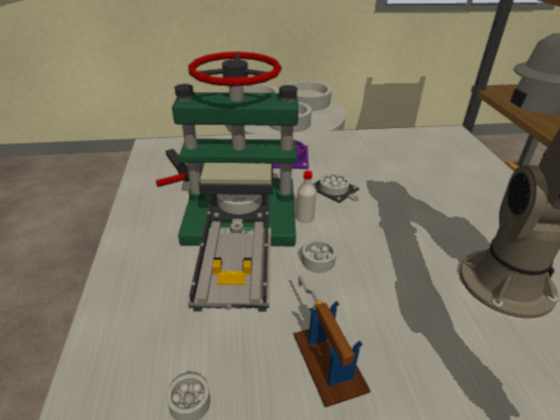

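View pics/top0.png

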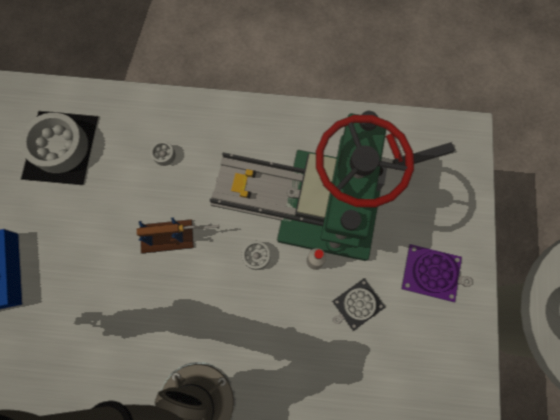

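Run:
```python
import cv2,numpy as np
s=cv2.imread("pics/scene0.png")[180:400,180:370];t=cv2.imread("pics/top0.png")[145:255,130:330]
a=cv2.resize(s,None,fx=2,fy=2.0,interpolation=3);b=cv2.resize(t,None,fx=4,fy=4,interpolation=3)
cv2.imwrite("pics/topc.png",b)
cv2.imwrite("pics/scenec.png",cv2.resize(s[:140,0:130],None,fx=4,fy=4,interpolation=3))
```

```text
(no output)
```

View pics/topc.png

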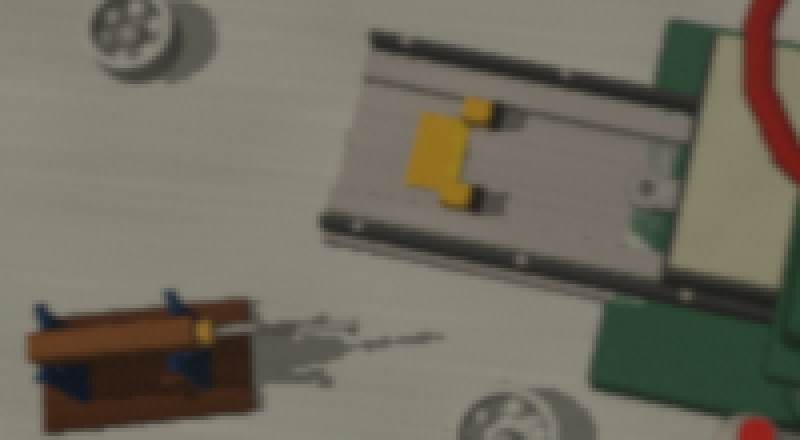

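View pics/scenec.png

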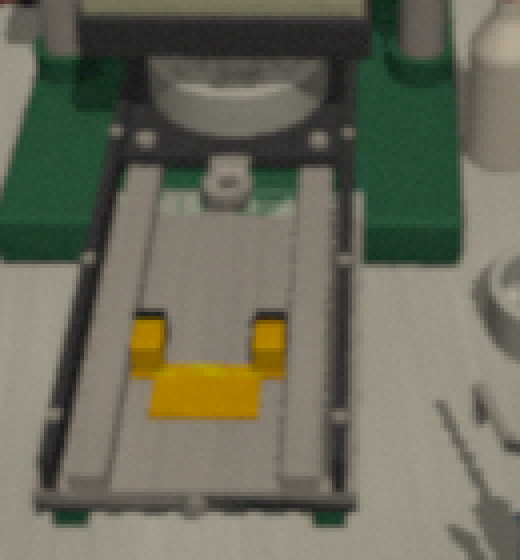

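```bash
cat > h.py <<'E'
import numpy as np, cv2
from bench import *
from scipy.spatial.transform import Rotation as R
def cam(c,st=None):
    C=calibration(c)
    if 'view' in C: M=np.linalg.inv(C['view'])
    else:
        T=np.eye(4);T[:3,:3]=R.from_quat(st['tool_rot']).as_matrix();T[:3,3]=st['eef_pos'];M=T@C['mount']
    return C['K'],M
def up(c,uv,z,st=None):
    K,M=cam(c,st);d=np.linalg.inv(K)@[uv[0],uv[1],1];d=M[:3,:3]@(d*[1,-1,-1]);o=M[:3,3]
    return o+d*(z-o[2])/d[2]
def proj(c,p,st=None):
    K,M=cam(c,st);q=np.linalg.inv(M)@np.r_[p,1];q=K@(q[:3]*[1,-1,-1]);return q[:2]/q[2]
E
python3 - <<'E'
from h import *
np.set_printoptions(precision=4,suppress=True)
T=lambda x,y:(x/4+130-.375,y/4+145-.375)
S=lambda x,y:(x/4+180-.375,y/4+180-.375)
for n,f,c,p,z in [("eye",T,"top",(647,187),.06),("eye",S,"scene",(228,183),.06),
 ("gL0",T,"top",(375,35),.064),("gR0",T,"top",(322,220),.064),("gL1",T,"top",(695,100),.064),("gR1",T,"top",(770,292),.064),
 ("mouthS",S,"scene",(195,498),.055),("gL0S",S,"scene",(38,492),.064),("gR0S",S,"scene",(355,492),.064),
 ("bufL",T,"top",(500,117),.06),("bufR",T,"top",(482,200),.06),("bufLs",S,"scene",(150,314),.063),("bufRs",S,"scene",(270,314),.063),
 ("h0",T,"top",(28,348),.106),("h1",T,"top",(212,331),.106),("tip",T,"top",(350,327),.066),("tipS",S,"scene",(483,390),.066)]:
    print(n,up(c,f(*p),z))
E
```

```text
eye [ 0.6231 -0.2104  0.06  ]
eye [ 0.6216 -0.2081  0.06  ]
gL0 [0.7236 0.0082 0.064 ]
gR0 [0.5734 0.0286 0.064 ]
gL1 [ 0.6941 -0.2406  0.064 ]
gR1 [ 0.5497 -0.3081  0.064 ]
mouthS [0.6487 0.0406 0.055 ]
gL0S [0.7263 0.0358 0.064 ]
gR0S [0.5684 0.0534 0.064 ]
bufL [ 0.668  -0.0942  0.06  ]
bufR [ 0.6013 -0.088   0.06  ]
bufLs [ 0.6703 -0.0898  0.063 ]
bufRs [ 0.6029 -0.0825  0.063 ]
h0 [0.4494 0.2136 0.106 ]
h1 [0.4737 0.0863 0.106 ]
tip [ 0.4939 -0.0033  0.066 ]
tipS [ 0.493  -0.0076  0.066 ]
```

```bash
python3 -m handwheel '[[0.0854,0,0,0,8],[0.0854,0,0,0,8],[0.0854,0,0,0,8],[0.0854,0,0,0,8],[0.0854,0,0,0,8],[0.0854,0,0,0,8],[0.0854,0,0,0,8],[0.0854,0,0,0,8]]' 40; python3 -m handwheel '[[0.0854,-0.05,0.029,0,0],[0.0854,-0.05,0.029,0,0],[0.0854,-0.05,0.029,0.01,0],[0.0854,-0.05,0.029,0.01,0],[0.0854,-0.05,0.029,0.01,0],[0.0854,-0.05,0.029,0.01,0],[0.0854,-0.05,0.029,0,0],[0.0854,-0.03,0.029,0,0]]'
python3 - <<'E'
from h import *
s=read_state();print(s['eef_pos'],R.from_quat(s['tool_rot']).as_matrix()[:,0],s['clock'],s['joint_positions'])
im=get_image("wrist");cv2.imwrite("pics/w1.png",im[:,:,::-1])
np.save("w1.npy",[s],allow_pickle=True)
for q in ("hook_grip","hook_tip","rest_mid"):
  print(q,[(round(d['conf'],2),np.round(d['at'],3)) for d in search_frame("wrist",q)][:3])
# candidate elongated axis of handle: predicted
hd=np.array([.195,-.981]);c=np.array([.4615,.157])
for k in (-.06,0,.06,.164): print(k,proj("wrist",np.r_[c+hd*k,.106 if k<.1 else .046],s))
E
```

```text
clock: 2.1
eef_pos: [0.1386, 0.5323, 0.4047]
tool_rot: [0.635, 0.772, 0.0, -0.0]
force: [-0.7, -0.2, 0.7]
finger_gap: 0.997
gripper_force: 0.0
clock: 3.1
eef_pos: [0.4425, 0.2027, 0.365]
tool_rot: [0.635, 0.773, 0.0, 0.0]
force: [0.6, 0.1, -0.8]
finger_gap: 1.001
gripper_force: 0.0
[0.44248058 0.20271729 0.36501315] [-1.94481018e-01  9.80906267e-01 -1.71916161e-04] 3.1 [-0.88577824  0.22110568  0.50198734  1.75864326 -0.1136204   1.1901911
 -0.15606996]
hook_grip []
hook_tip [(0.57, array([0.463, 0.166, 0.106])), (0.22, array([0.7  , 0.212, 0.019]))]
rest_mid [(0.84, array([0.455, 0.174, 0.01 ]))]
-0.06 [293.92855798 206.27051014]
0 [293.05686643 281.43645696]
0.06 [292.29916863 346.77272539]
0.164 [289.54332874 389.00097112]
```

View pics/w1.png

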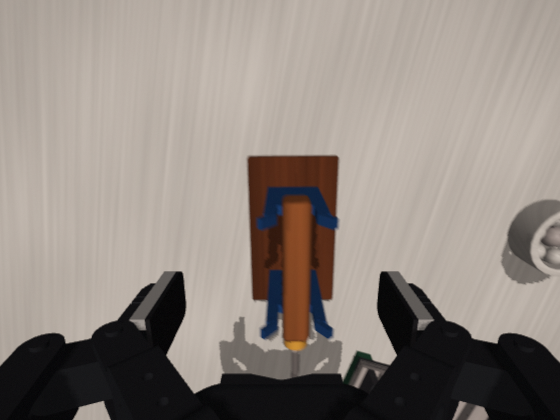

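Run:
```python
from h import *
s=np.load("w1.npy",allow_pickle=True)[0]
a=up("wrist",(297.5,196),.106,s);b=up("wrist",(294.5,340),.106,s)
d=b-a;L=np.linalg.norm(d);print(a,b,L,d/L,np.degrees(np.arctan2(d[0],-d[1])),(a+b)/2)
foot=[up("wrist",p,.012,s) for p in((249,156),(338,156),(333,299),(254,299))];print(np.round(foot,4),np.mean(foot,0))
for p in [(268,190),(322,190),(271,336),(327,336)]:print(up("wrist",p,.113,s))
x=R.from_quat(s['tool_rot']).as_matrix();m=(a+b)/2;print((x.T@(m-s['eef_pos'])))
```

```text
[0.45072103 0.22374351 0.106     ] [0.47360863 0.1049569  0.106     ] 0.12097148564602553 [ 1.89198271e-01 -9.81938906e-01  2.29438991e-16] 10.905999927615234 [0.46216483 0.16435021 0.106     ]
[[0.406  0.231  0.012 ]
 [0.4902 0.2477 0.012 ]
 [0.5232 0.0941 0.012 ]
 [0.4376 0.0771 0.012 ]] [0.46422201 0.16246086 0.012     ]
[0.42942351 0.22563675 0.113     ]
[0.46551028 0.23279046 0.113     ]
[0.45329444 0.11037631 0.113     ]
[0.49650652 0.11892398 0.113     ]
[-0.0414182   0.01172267  0.25902591]
```

```bash
python3 -m handwheel '[[0.0854,-0.021,0.006,0,0],[0.0854,-0.0204,0.0057,0,0],[0.0854,0,0,0.025,0],[0.0854,0,0,0.03,0],[0.0854,0,0,0.03,0],[0.0854,0,0,0.02,0],[0.0854,0,0,0.013,0],[0.0854,0,0,0,0]]'; python3 -m handwheel '[[0.05,0,0,0,0],[0.03,0,0,0,0],[0.01,0,0,0,0],[0.01,0,0,0,0],[0.01,0,0,0,0],[0.01,0,0,0,0],[0.01,0,0,0,0],[0.01,0,0,0,0]]' 80;  python3 -m handwheel '[[0.01,0,0,-0.005,0],[0.01,0,0,-0.01,0],[0.01,0,0,-0.015,0],[0.01,0,0,-0.02,0],[0.01,0,0,-0.02,0],[0.01,0,0,-0.02,0],[0.01,0,0,-0.01,0],[0.01,0,0,0,0]]'
python3 - <<'E'
from h import *
s=read_state();print(s['eef_pos'],R.from_quat(s['tool_rot']).as_matrix()[:,0],s['clock'],s['joint_positions'])
o=[]
for c in("scene","wrist"):
  o.append(get_image(c))
  for q in ("hook_grip","hook_tip","eye"): print(c,q,[(round(d['conf'],2),np.round(d['at'],3)) for d in search_frame(c,q)][:3])
  cv2.imwrite(f"pics/{c}2.png",o[-1][:,:,::-1])
np.save("w2.npy",[s],allow_pickle=True)
a=cv2.resize(o[0][100:400,130:400],None,fx=1.5,fy=1.5);b=cv2.resize(o[1],None,fx=.7,fy=.7)
m=np.zeros((450,800,3),np.uint8);m[:a.shape[0],:a.shape[1]]=a;m[:b.shape[0],405:405+b.shape[1]]=b[:, :395]
cv2.imwrite("pics/m2.png",m[:,:,::-1])
E
```

```text
clock: 4.3
eef_pos: [0.46, 0.1683, 0.2461]
tool_rot: [0.633, 0.774, -0.001, -0.001]
force: [0.5, -0.5, 0.6]
finger_gap: 0.999
gripper_force: 0.0
clock: 5.3
eef_pos: [0.4612, 0.1674, 0.2473]
tool_rot: [0.633, 0.774, 0.001, 0.0]
force: [-1.1, 0.2, 5.4]
finger_gap: 0.246
gripper_force: 78.7
clock: 6.3
eef_pos: [0.461, 0.1674, 0.3476]
tool_rot: [0.633, 0.774, 0.001, 0.0]
force: [1.2, -0.5, -2.6]
finger_gap: 0.242
gripper_force: 78.3
[0.46103943 0.16737156 0.34757894] [-1.97755550e-01  9.80251164e-01  6.30097680e-04] 6.3 [-0.81885501  0.24734101  0.52651655  1.77728902 -0.13561794  1.15087372
 -0.05125922]
scene hook_grip [(0.79, array([0.458, 0.193, 0.213]))]
scene hook_tip [(0.95, array([0.459, 0.19 , 0.204]))]
scene eye [(0.92, array([ 0.39 , -0.61 ,  0.005])), (0.86, array([ 0.348, -0.436,  0.02 ])), (0.73, array([ 0.616, -0.261,  0.063]))]
wrist hook_grip [(0.87, array([0.458, 0.184, 0.206])), (0.64, array([ 0.621, -0.032,  0.042]))]
wrist hook_tip [(0.9, array([0.458, 0.185, 0.207])), (0.72, array([ 0.628, -0.009,  0.039]))]
wrist eye []
```

View pics/m2.png

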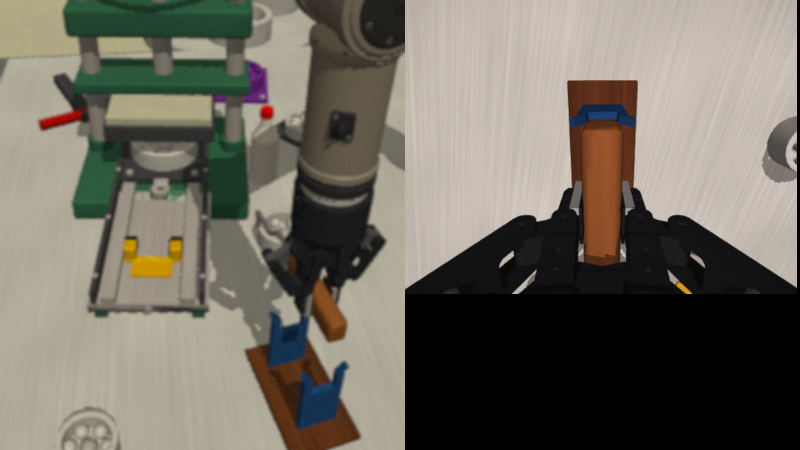

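```bash
python3 -m handwheel '[[0.01,0,0,0,5],[0.01,0,0,0,7.5],[0.01,0,0,0,5],[0.01,-0.03,0.03,0,0],[0.01,-0.045,0.048,0,0],[0.01,-0.045,0.048,0,0],[0.01,-0.045,0.048,0,0],[0.01,-0.025,0.026,0,0]]';python3 -m handwheel '[[0.01,0,0,0.01,0],[0.01,0,0,0.015,0],[0.01,0,0,0.02,0],[0.01,0,0,0.015,0],[0.01,0,0,0.01,0],[0.01,0,0,0,0],[0.01,0,0,0,0],[0.01,0,0,0,0]]'
python3 - <<'E'
from h import *
s=read_state();print(s['eef_pos'],R.from_quat(s['tool_rot']).as_matrix()[:,0],s['clock'],s['joint_positions'])
o=[]
for c in("scene","top"):
  o.append(get_image(c))
  for q in ("hook_tip","eye"): print(c,q,[(round(d['conf'],2),np.round(d['at'],3)) for d in search_frame(c,q)][:3])
  cv2.imwrite(f"pics/{c}3.png",o[-1][:,:,::-1])
np.save("w3.npy",[s],allow_pickle=True)
Rm=R.from_quat(s['tool_rot']).as_matrix()
t=s['eef_pos']+Rm@[-.167,0,.2013];print("tip",t,[proj(c,t) for c in("scene","top")],[proj(c,np.array([.6223,-.209,.06])) for c in("scene","top")])
a=cv2.resize(o[0][180:300,190:290],None,fx=4,fy=4,interpolation=2);b=cv2.resize(o[1][150:250,220:320],None,fx=4,fy=4,interpolation=2)
m=np.zeros((480,800,3),np.uint8);m[:480,:400]=a;m[:400,400:]=b
cv2.imwrite("pics/m3.png",m[:,:,::-1])
E
```

```text
clock: 7.7
eef_pos: [0.6343, -0.039, 0.3461]
tool_rot: [0.745, 0.667, -0.001, 0.001]
force: [0.2, 0.4, -1.5]
finger_gap: 0.246
gripper_force: 78.5
clock: 8.7
eef_pos: [0.6334, -0.0355, 0.2776]
tool_rot: [0.744, 0.668, 0.001, 0.001]
force: [0.2, 0.8, -1.9]
finger_gap: 0.248
gripper_force: 78.7
[ 0.63338832 -0.03550738  0.27761848] [1.06257775e-01 9.94338616e-01 4.40614653e-05] 8.7 [-0.34967851  0.62810589  0.59726574  1.45879188 -0.3679185   1.16583773
  0.19705402]
scene hook_tip [(0.84, array([ 0.631, -0.007,  0.139]))]
scene eye [(0.9, array([ 0.563, -0.266,  0.063])), (0.9, array([ 0.312, -0.42 ,  0.014])), (0.84, array([ 0.388, -0.609,  0.003]))]
top hook_tip [(0.77, array([ 0.623, -0.087,  0.133])), (0.71, array([ 0.588, -0.311,  0.175]))]
top eye [(0.85, array([ 0.42 , -0.647,  0.021])), (0.64, array([ 0.311, -0.435,  0.012])), (0.5, array([ 0.619, -0.217,  0.062]))]
tip [ 0.61599668 -0.20159077  0.07631144] [array([238.70884357, 221.70531377]), array([288.30723387, 191.75899999])] [array([236.34715398, 225.17399325]), array([290.88048224, 191.5854146 ])]
```

View pics/m3.png

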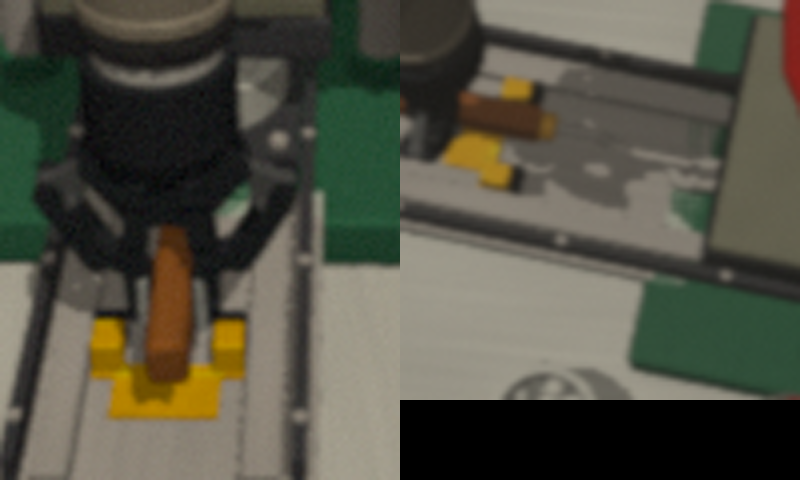

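```bash
python3 -m handwheel '[[0.01,-0.002,0.002,0.002,0],[0.01,-0.002,0.002,0.002,0],[0.01,-0.002,0.002,0.002,0],[0.01,-0.001,0.0014,0.001,0],[0.01,0,0,0,0],[0.01,0,0,0,0],[0.01,0,0,0,0],[0.01,0,0,0,0]]'
python3 - <<'E'
from h import *
np.set_printoptions(precision=4,suppress=True)
s=read_state();print(s['eef_pos'],R.from_quat(s['tool_rot']).as_matrix()[:,0],s['clock'],s['force'])
np.save("w4.npy",[s],allow_pickle=True)
T=np.mean([get_image("top").astype(float) for _ in range(6)],0);W=get_image("wrist");np.save("T4.npy",T);np.save("W4.npy",W)
Rm=R.from_quat(s['tool_rot']).as_matrix()
for z in(.1813,.2013):
  t=s['eef_pos']+Rm@[-.167-(.2013-z)*.2,0,z];print("tip",t,proj("top",t))
x0,y0=250,165
c=T[y0:y0+45,x0:x0+65];g=c.mean(2);g=np.clip((g-np.percentile(g,2))/(np.percentile(g,98)-np.percentile(g,2))*255,0,255).astype(np.uint8)
g=cv2.resize(g,None,fx=12,fy=12,interpolation=2)
h0=cv2.imread("pics/top0.png").mean(2)[y0:y0+45,x0:x0+65]
cv2.imwrite("pics/m4.png",cv2.cvtColor(g,cv2.COLOR_GRAY2BGR))
cv2.imwrite("pics/w4.png",W[:,:,::-1])
E
```

```text
clock: 10.0
eef_pos: [0.6397, -0.0429, 0.2698]
tool_rot: [0.744, 0.669, 0.0, 0.0]
force: [0.5, 0.2, -0.6]
finger_gap: 0.247
gripper_force: 78.7
[ 0.6397 -0.0429  0.2698] [0.106  0.9944 0.0001] 10.0 [ 0.5333  0.1771 -0.5581]
tip [ 0.6216 -0.213   0.0885] [292.3787 189.0718]
tip [ 0.622  -0.209   0.0685] [290.9177 190.8329]
```

View pics/m4.png

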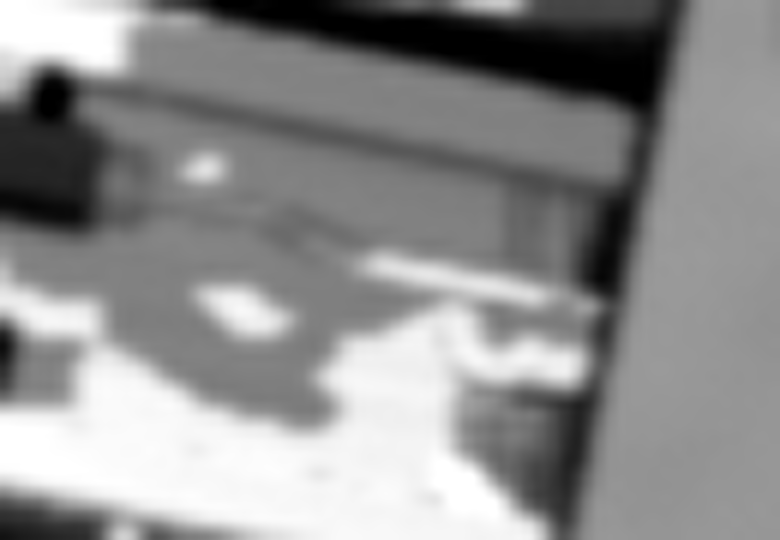

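Run:
```python
from h import *
np.set_printoptions(precision=4,suppress=True,linewidth=200)
s=np.load("w4.npy",allow_pickle=True)[0];W=np.load("W4.npy").astype(float);T=np.load("T4.npy")
Rm=R.from_quat(s['tool_rot']).as_matrix()
for k in(.055,.06,.065):
  p=s['eef_pos']+Rm@[k,0,.1553-.014];print(k,proj("wrist",p,s))
m=(W[...,0]>W[...,2]*1.6)&(W[...,0]>50)
n,l,st,ce=cv2.connectedComponentsWithStats(m.astype(np.uint8));i=1+np.argmax(st[1:,4]);print(st[i])
for v in range(st[i][1],st[i][1]+60,6):
  u=np.where(l[v]==i)[0];print(v,u.min(),u.max(),end=' | ')
# now w2 (lit lifted) & w1 check
print();s2=np.load("w2.npy",allow_pickle=True)[0]
# bar profile in top along the tool axis
for k in np.arange(.10,.20,.004):
  p=s['eef_pos']+Rm@[-k,0,.1805];u,v=proj("top",p)
  q=cv2.remap(T.astype(np.float32).mean(2),np.float32([[u]]*7),np.float32([[v+d] for d in(-3,-2,-1,0,1,2,3)]),1).ravel();print(round(k,3),round(u,1),round(v,1),q.astype(int))
```

```text
0.055 [281.1521 178.9799]
0.06 [281.1552 164.0593]
0.065 [281.1584 148.7295]
[  214   173   143   207 14787]
173 262 299 | 179 256 305 | 185 254 308 | 191 252 310 | 197 251 311 | 203 251 311 | 209 238 311 | 215 237 334 | 221 238 333 | 227 238 333 | 
0.1 268.8 184.4 [82 81 80 83 84 84 87]
0.104 270.1 184.7 [82 81 81 83 84 84 89]
0.108 271.4 184.9 [82 79 78 82 83 84 86]
0.112 272.7 185.2 [79 77 76 79 82 83 84]
0.116 274.1 185.4 [77 76 77 79 82 83 83]
0.12 275.4 185.7 [77 78 80 80 81 82 83]
0.124 276.7 186.0 [78 78 82 83 83 83 83]
0.128 278.1 186.2 [80 78 81 86 85 83 83]
0.132 279.4 186.5 [81 80 86 93 91 84 82]
0.136 280.7 186.7 [ 82  84  97 105  94  84  82]
0.14 282.1 187.0 [ 83  88 105 114  95  83  83]
0.144 283.4 187.2 [ 84  88 103 112  99  86  89]
0.148 284.7 187.5 [ 83  87 104 113 100  91 101]
0.152 286.1 187.8 [ 82  88 107 114 100 100 113]
0.156 287.4 188.0 [ 83  88 106 115 102 108 119]
0.16 288.7 188.3 [ 83  87 102 114 105 103 112]
0.164 290.1 188.5 [ 82  87 104 112  98  89  93]
0.168 291.4 188.8 [ 78  85 105 112  93  83  84]
0.172 292.7 189.1 [ 75  83 102 113  94  83  89]
0.176 294.1 189.3 [ 76  82  98 108  94  85  96]
0.18 295.4 189.6 [78 82 93 95 86 84 93]
0.184 296.7 189.8 [73 77 87 88 84 83 91]
0.188 298.1 190.1 [56 61 78 91 83 79 85]
0.192 299.4 190.4 [45 50 66 75 66 62 66]
0.196 300.7 190.6 [49 54 63 67 68 70 74]
```

Run:
```python
from h import *
np.set_printoptions(precision=4,suppress=True,linewidth=200)
e=np.array([.6223,-.209,.06]);f=np.array([-.106,-.994,0]);l=np.array([.994,-.106,0])
for c in("top","scene"):
  T=cv2.imread(f"pics/{c}0.png").astype(np.float32).mean(2)
  print(c,"rows: lateral -20..20 step 2.5 ; cols: along -26..26 step 2")
  P=[[proj(c,e+f*a/1000+l*b/1000) for a in range(-26,27,2)] for b in np.arange(-20,21,2.5)]
  P=np.float32(P);print(cv2.remap(T,P[...,0],P[...,1],1).astype(int))
```

```text
top rows: lateral -20..20 step 2.5 ; cols: along -26..26 step 2
[[109 109 108 108 108 109 109 108 106 101  93  85  81  80  78  74  72  69  67  66  66  63  59  54  51  54  62]
 [108 108 108 107 107 107 108 107 104 100  93  86  80  78  78  76  73  69  64  62  59  57  55  54  52  55  64]
 [107 107 108 107 107 107 106 106 102  99  95  92  91  91  89  87  82  76  71  68  68  67  65  63  60  59  65]
 [108 108 107 107 108 108 106 104 102 102 102 102 101 101 101 100  98  94  89  86  86  85  83  80  76  70  72]
 [108 108 109 108 108 108 106 105 105 106 106 108 106 105 105 106 105 103 101  99 100 101 100  99  91  81  77]
 [109 109 109 109 108 106 104 103 104 107 107 106 103 102 101 103 105 107 106 106 106 108 107 104  96  87  79]
 [109 108 108 108 107 106 104 104 105 107 105 100  93  89  89  93 100 105 108 109 109 109 108 105  98  89  80]
 [108 109 109 108 108 107 106 106 107 106 101  94  86  81  80  84  94 101 108 111 112 112 109 105  99  88  80]
 [108 109 108 108 108 107 107 108 109 107 101  91  82  76  77  81  91 100 108 112 114 113 111 107 101  88  81]
 [108 108 108 108 108 108 108 108 109
[... 2105 characters left out ...]
 133 133 129 127 125 122 114 105]
 [ 86  81  81  83  88  94 102 111 119 125 126 126 125 124 123 124 124 125 126 127 127 126 125 124 120 113 103]
 [ 86  79  76  75  78  82  90 101 110 119 123 125 127 128 126 123 120 117 115 113 112 112 111 113 111 105  95]
 [ 92  83  76  71  69  69  73  81  91 101 108 113 116 118 116 111 105  98  92  86  82  80  80  81  81  78  72]
 [113 105  98  92  86  82  79  77  79  82  86  91  93  95  95  92  85  76  68  59  53  49  47  47  47  47  48]
 [131 128 126 124 122 119 114 109  99  89  80  71  70  71  71  70  65  57  51  45  41  37  36  36  38  40  42]
 [134 134 134 134 134 134 130 124 110  94  81  68  61  58  57  56  54  51  47  42  39  36  34  34  35  39  42]]
```

```bash
python3 -m handwheel '[[0.01,0.001,0.0004,0,0],[0.01,0,0,0.004,0],[0.01,0,0,0.004,0],[0.01,0,0,0.001,0],[0.01,0,0,0.001,0],[0.01,0,0,0.001,0],[0.01,0,0,0,0],[0.01,0,0,0,0]]'; python3 -c "
from bench import *;s=read_state();print(s['eef_pos'],s['force'],s['wrist_torque'])"
```

```text
clock: 11.35
eef_pos: [0.6404, -0.0417, 0.2589]
tool_rot: [0.744, 0.669, 0.0, 0.0]
force: [1.4, 1.0, -0.3]
finger_gap: 0.247
gripper_force: 78.8
[ 0.64040406 -0.04171171  0.25892978] [ 1.42496603  0.96427716 -0.3263594 ] [ 0.08764356 -0.0870509   0.0599835 ]
```

```bash
python3 -m handwheel '[[0.01,0,0,0.001,0],[0.01,0,0,0.001,0],[0.01,0,0,0.001,0],[0.01,0,0,0,0],[0.01,0,0,0,0],[0.01,0,0,0,0],[0.01,0,0,0,0],[0.01,0,0,0,0]]'; python3 -c "
from bench import *;s=read_state();print(s['eef_pos'],s['force'],s['wrist_torque'])"
```

```text
clock: 12.35
eef_pos: [0.6401, -0.0421, 0.2556]
tool_rot: [0.744, 0.668, -0.0, -0.0]
force: [0.2, 3.7, -0.6]
finger_gap: 0.247
gripper_force: 78.9
[ 0.6401176  -0.04214843  0.25560864] [ 0.24345738  3.6926719  -0.56052019] [ 0.69434206 -0.15021854 -0.00224726]
```

```bash
python3 -m handwheel '[[0.01,0.001,0,0,0],[0.01,0.0015,0,0,0],[0.01,0,0,0.001,0],[0.01,0,0,0.0015,0],[0.01,0,0,0.0015,0],[0.01,0,0,0.001,0],[0.01,0,0,0,0],[0.01,0,0,0,0]]'; python3 -c "
from bench import *;s=read_state();print(s['eef_pos'],s['force'],s['wrist_torque'])"
```

```text
clock: 13.35
eef_pos: [0.6405, -0.0396, 0.2508]
tool_rot: [0.744, 0.669, 0.0, 0.0]
force: [-0.2, -0.1, -1.2]
finger_gap: 0.246
gripper_force: 78.7
[ 0.64048862 -0.03961155  0.250775  ] [-0.24256869 -0.12710657 -1.2046016 ] [ 0.03120185 -0.03101573  0.04145635]
```

```bash
python3 -m handwheel '[[0.01,0,0,0.001,0],[0.01,0.001,0,0.001,0],[0.01,0.001,0,0,0],[0.01,0.002,0,0,0],[0.01,0.003,0,0,0],[0.01,0.003,0,0,0],[0.01,0.003,0,0,0],[0.01,0.003,0,0,0]]'; python3 -c "
from bench import *;s=read_state();print(s['eef_pos'],s['force'],s['wrist_torque'])"
```

```text
clock: 14.35
eef_pos: [0.6421, -0.0238, 0.2487]
tool_rot: [0.744, 0.668, -0.0, 0.0]
force: [-0.3, -2.6, -2.2]
finger_gap: 0.248
gripper_force: 78.6
[ 0.64212435 -0.02378599  0.24868909] [-0.28621194 -2.58101938 -2.2381439 ] [-0.47988438  0.0722611  -0.00089702]
```

```bash
python3 -m handwheel '[[0.01,0.004,0,0,0],[0.01,0.004,0,0,0],[0.01,0.004,0,0,0],[0.01,0.004,0,0,0],[0.01,0.004,0,0,0],[0.01,0.004,0,0,0],[0.01,0.004,0,0,0],[0.01,0.004,0,0,0]]'; python3 -c "
from bench import *;s=read_state();print(s['eef_pos'],s['force'],s['wrist_torque'])"
```

```text
clock: 15.35
eef_pos: [0.6456, 0.0084, 0.2487]
tool_rot: [0.744, 0.669, -0.0, -0.0]
force: [0.9, -1.9, -2.1]
finger_gap: 0.246
gripper_force: 78.6
[0.6455519  0.0084053  0.24867723] [ 0.85450529 -1.88984805 -2.10883145] [-0.50611028  0.06212783 -0.0291377 ]
```

```bash
python3 -m handwheel '[[0.01,0.004,0,0,0],[0.01,0.004,0,0,0],[0.01,0.004,0,0,0],[0.01,0.004,0,0,0],[0.01,0.004,0,0,0],[0.01,0.004,0,0,0],[0.01,0.004,0,0,0],[0.01,0.003,0,0,0]]'; python3 -c "
from bench import *;s=read_state();print(s['eef_pos'],s['force'],s['wrist_torque'])"
```

```text
clock: 16.35
eef_pos: [0.6489, 0.0393, 0.2487]
tool_rot: [0.744, 0.669, 0.0, -0.0]
force: [0.1, -2.6, -2.1]
finger_gap: 0.248
gripper_force: 78.6
[0.64886971 0.03931161 0.2486811 ] [ 0.1105617  -2.58409901 -2.07470394] [-0.51641557  0.06447443 -0.01744112]
```

```bash
python3 -m handwheel '[[0.01,0.004,0,0,0],[0.01,0.004,0,0,0],[0.01,0.004,0,0,0],[0.01,0.004,0,0,0],[0.01,0.004,0,0,0],[0.01,0.004,0,0,0],[0.01,0.004,0,0,0],[0.01,0.003,0,0,0]]'; python3 -c "
from h import *;s=read_state();print(s['eef_pos'],s['force'],s['wrist_torque']);get_image('top')
for q in('carrier','eye','stop_bar'):print(q,[(round(d['conf'],2),np.round(d['at'],3)) for d in search_frame('top',q)][:4])"
```

```text
clock: 17.35
eef_pos: [0.6522, 0.0701, 0.2487]
tool_rot: [0.744, 0.669, 0.0, -0.0]
force: [-0.8, -2.5, -2.1]
finger_gap: 0.246
gripper_force: 78.6
[0.65216034 0.07011963 0.24872647] [-0.75683346 -2.46299006 -2.07733601] [-0.54097565 -0.04962964  0.03792584]
carrier [(0.95, array([ 0.314, -0.432,  0.018])), (0.93, array([ 0.422, -0.644,  0.019])), (0.88, array([ 0.62 , -0.178,  0.073]))]
eye [(0.72, array([ 0.422, -0.644,  0.022])), (0.66, array([ 0.309, -0.432,  0.01 ])), (0.65, array([ 0.621, -0.183,  0.076]))]
stop_bar [(0.94, array([ 0.637, -0.059,  0.045]))]
```

```bash
python3 -m handwheel '[[0.01,0.003,0,0,0],[0.01,0.003,0,0,0],[0.01,0.003,0,0,0],[0.01,0.003,0,0,0],[0.01,0.002,0,0,0],[0.01,0.002,0,0,0],[0.01,0.002,0,0,0],[0.01,0.002,0,0,0]]'; python3 -c "
from h import *;s=read_state();print(s['eef_pos'],s['force'],s['wrist_torque'])"
```

```text
clock: 18.55
eef_pos: [0.6543, 0.0898, 0.2487]
tool_rot: [0.744, 0.669, 0.0, 0.0]
force: [-0.5, -2.0, -2.7]
finger_gap: 0.249
gripper_force: 78.6
[0.65427206 0.089756   0.24871424] [-0.53604698 -1.99481688 -2.74475922] [-0.53901431 -0.00228124  0.04066929]
```

```bash
python3 -m handwheel '[[0.01,0.001,0,0,0],[0.01,0.001,0,0,0],[0.01,0.001,0,0,0],[0.01,0.001,0,0,0],[0.01,0.001,0,0,0],[0.01,0.001,0,0,0],[0.01,0.001,0,0,0],[0.01,0.001,0,0,0]]'; python3 -c "
from h import *;s=read_state();print(s['eef_pos'],s['force'],s['wrist_torque'])"
```

```text
clock: 19.55
eef_pos: [0.6551, 0.0977, 0.2487]
tool_rot: [0.744, 0.669, 0.0, -0.0]
force: [-0.1, -3.1, -1.7]
finger_gap: 0.245
gripper_force: 78.6
[0.65509781 0.09769265 0.24869167] [-0.12228943 -3.1016578  -1.72366447] [-0.5643815  -0.01837423  0.00244912]
```

```bash
python3 -m handwheel '[[0.01,0.0005,0,0,0],[0.01,0.0005,0,0,0],[0.01,0.0005,0,0,0],[0.01,0.0005,0,0,0],[0.01,0.0005,0,0,0],[0.01,0.0005,0,0,0],[0.01,0,0,0,0],[0.01,0,0,0,0]]'; python3 -c "
from h import *;s=read_state();print(s['eef_pos'],s['force'],s['wrist_torque'])"
```

```text
clock: 20.55
eef_pos: [0.6554, 0.1008, 0.2487]
tool_rot: [0.744, 0.669, 0.0, -0.0]
force: [-0.6, -2.8, -1.7]
finger_gap: 0.245
gripper_force: 78.6
[0.65540109 0.1007537  0.24871188] [-0.57859689 -2.80572806 -1.70900306] [-0.50149748  0.04743968  0.05749116]
```

```bash
python3 -m handwheel '[[0.01,0.0003,0,0,0],[0.01,0.0003,0,0,0],[0.01,0.0003,0,0,0],[0.01,0.0003,0,0,0],[0.01,0,0,0,0],[0.01,0,0,0,0],[0.01,0,0,0,0],[0.01,0,0,0,0]]'; python3 -c "
from h import *;s=read_state();print(s['eef_pos'],s['force'],s['wrist_torque'])"
```

```text
clock: 21.55
eef_pos: [0.6555, 0.1019, 0.2487]
tool_rot: [0.744, 0.669, 0.0, -0.0]
force: [-0.8, -1.5, -1.7]
finger_gap: 0.248
gripper_force: 78.6
[0.65554408 0.10187555 0.24871548] [-0.76036626 -1.54865342 -1.73280706] [-0.44205155  0.00988617  0.00153034]
```

```bash
python3 -m handwheel '[[0.01,0.0004,0,0,0],[0.01,0.0004,0,0,0],[0.01,0.0004,0,0,0],[0.01,0.0003,0,0,0],[0.01,0,0,0,0],[0.01,0,0,0,0],[0.01,0,0,0,0],[0.01,0,0,0,0]]'; python3 -c "
from h import *;s=read_state();print(s['eef_pos'],s['force'],s['wrist_torque'])"
```

```text
clock: 22.55
eef_pos: [0.6557, 0.1033, 0.2487]
tool_rot: [0.744, 0.669, 0.0, -0.0]
force: [0.0, -3.1, -2.1]
finger_gap: 0.247
gripper_force: 78.6
[0.65570366 0.10333817 0.24869347] [ 0.03065276 -3.06013174 -2.08200654] [-0.49685397 -0.07442721  0.06635038]
```

```bash
python3 -m handwheel '[[0.01,0.0003,0,0,0],[0.01,0.0003,0,0,0],[0.01,0.0003,0,0,0],[0.01,0.0003,0,0,0],[0.01,0,0,0,0],[0.01,0,0,0,0],[0.01,0,0,0,0],[0.01,0,0,0,0]]'; python3 -c "
from h import *;s=read_state();print(s['eef_pos'],s['force'],s['wrist_torque'])"
```

```text
clock: 23.55
eef_pos: [0.6558, 0.1045, 0.2487]
tool_rot: [0.744, 0.669, 0.0, -0.0]
force: [-0.6, -2.2, -1.9]
finger_gap: 0.243
gripper_force: 78.6
[0.65583816 0.10448435 0.24873274] [-0.57745356 -2.21926082 -1.85693688] [-0.50768606  0.03373277  0.03998831]
```

```bash
python3 -m handwheel '[[0.01,0.0004,0,0,0],[0.01,0.0004,0,0,0],[0.01,0.0004,0,0,0],[0.01,0.0003,0,0,0],[0.01,0,0,0,0],[0.01,0,0,0,0],[0.01,0,0,0,0],[0.01,0,0,0,0]]'; python3 -c "
from h import *;s=read_state();print(s['eef_pos'],s['force'],s['wrist_torque'])"
```

```text
clock: 24.55
eef_pos: [0.656, 0.106, 0.2487]
tool_rot: [0.744, 0.669, 0.0, -0.0]
force: [0.2, -2.2, -2.2]
finger_gap: 0.245
gripper_force: 78.6
[0.65598444 0.10601431 0.24871172] [ 0.23383915 -2.21612828 -2.17918402] [-0.54607366  0.02537586  0.03898043]
```

```bash
python3 -m handwheel '[[0.01,0.0004,0,0,0],[0.01,0.0004,0,0,0],[0.01,0.0004,0,0,0],[0.01,0.0003,0,0,0],[0.01,0,0,0,0],[0.01,0,0,0,0],[0.01,0,0,0,0],[0.01,0,0,0,0]]'; python3 -c "
from h import *;s=read_state();print(s['eef_pos'],s['force'],s['wrist_torque'])"
```

```text
clock: 25.55
eef_pos: [0.6562, 0.1075, 0.2487]
tool_rot: [0.744, 0.669, 0.0, -0.0]
force: [-0.0, -2.4, -2.1]
finger_gap: 0.244
gripper_force: 78.6
[0.6561629  0.10752763 0.24871486] [-0.01555628 -2.41625251 -2.13536494] [-0.5203806   0.03356361 -0.02880642]
```

```bash
python3 -m handwheel '[[0.01,0.0004,0,0,0],[0.01,0.0004,0,0,0],[0.01,0.0004,0,0,0],[0.01,0.0003,0,0,0],[0.01,0,0,0,0],[0.01,0,0,0,0],[0.01,0,0,0,0],[0.01,0,0,0,0]]'; python3 -c "
from h import *;s=read_state();print(s['eef_pos'],s['force'],s['wrist_torque'])"
```

```text
clock: 26.55
eef_pos: [0.6563, 0.109, 0.2487]
tool_rot: [0.744, 0.669, 0.0, -0.0]
force: [0.6, -3.5, -2.0]
finger_gap: 0.248
gripper_force: 78.6
[0.65630972 0.10901554 0.24874163] [ 0.64177872 -3.48697569 -1.99410501] [-0.49180947  0.00566652  0.06453918]
```

```bash
python3 -m handwheel '[[0.01,0.0003,0,0,0],[0.01,0.0003,0,0,0],[0.01,0.0003,0,0,0],[0.01,0.0003,0,0,0],[0.01,0.0003,0,0,0],[0.01,0,0,0,0],[0.01,0,0,0,0],[0.01,0,0,0,0]]'; python3 -c "
from h import *;s=read_state();print(s['eef_pos'],s['force'],s['wrist_torque'])"
```

```text
clock: 27.55
eef_pos: [0.6565, 0.1105, 0.2487]
tool_rot: [0.744, 0.669, 0.0, -0.0]
force: [0.5, -2.9, -1.8]
finger_gap: 0.244
gripper_force: 78.6
[0.65647312 0.11050141 0.24872676] [ 0.489591   -2.94631922 -1.84002918] [-0.54820458  0.07552905  0.07451847]
```

```bash
python3 -m handwheel '[[0.01,0.0003,0,0,0],[0.01,0.0003,0,0,0],[0.01,0.0003,0,0,0],[0.01,0.0003,0,0,0],[0.01,0.0003,0,0,0],[0.01,0,0,0,0],[0.01,0,0,0,0],[0.01,0,0,0,0]]'; python3 -c "
from h import *;s=read_state();print(s['eef_pos'],s['force'],s['wrist_torque'])"
```

```text
clock: 28.55
eef_pos: [0.6566, 0.1115, 0.2486]
tool_rot: [0.744, 0.668, -0.0, 0.0]
force: [0.0, -4.6, -2.3]
finger_gap: 0.243
gripper_force: 78.6
[0.6566205  0.11153043 0.24863687] [ 0.04530974 -4.57708157 -2.32796166] [-0.90849178  0.02257744  0.11021321]
```

```bash
python3 -m handwheel '[[0.01,0.0002,0,0,0],[0.01,0.0002,0,0,0],[0.01,0.0002,0,0,0],[0.01,0.0002,0,0,0],[0.01,0,0,0,0],[0.01,0,0,0,0],[0.01,0,0,0,0],[0.01,0,0,0,0]]'; python3 -c "
from h import *;s=read_state();print(s['eef_pos'],s['force'],s['wrist_torque'])"
```

```text
clock: 29.55
eef_pos: [0.6567, 0.1119, 0.2486]
tool_rot: [0.744, 0.668, -0.001, 0.0]
force: [0.3, -5.4, -2.4]
finger_gap: 0.248
gripper_force: 78.5
[0.65670243 0.11189464 0.2485996 ] [ 0.25472152 -5.44051748 -2.4278316 ] [-1.08496961 -0.00131963  0.07115409]
```

```bash
python3 -m handwheel '[[0.01,0.0008,0,0,0],[0.01,0.0008,0,0,0],[0.01,0.0008,0,0,0],[0.01,0.0008,0,0,0],[0.01,0.0008,0,0,0],[0.01,0,0,0,0],[0.01,0,0,0,0],[0.01,0,0,0,0]]'; python3 -c "
from h import *;s=read_state();print(s['eef_pos'],s['force'],s['wrist_torque'])"
```

```text
clock: 30.55
eef_pos: [0.6572, 0.1136, 0.2482]
tool_rot: [0.744, 0.668, -0.002, 0.002]
force: [1.1, -8.9, -3.8]
finger_gap: 0.248
gripper_force: 78.3
[0.65717784 0.11358384 0.24821911] [ 1.12533837 -8.86599444 -3.81925765] [-1.66101193 -0.10201821  0.24508053]
```

```bash
python3 -m handwheel '[[0.01,0.0006,0,0.0004,0],[0.01,0.0006,0,0.0004,0],[0.01,0.0006,0,0.0003,0],[0.01,0.0006,0,0,0],[0.01,0.0004,0,0,0],[0.01,0,0,0,0],[0.01,0,0,0,0],[0.01,0,0,0,0]]'; python3 -c "
from h import *;s=read_state();print(s['eef_pos'],s['force'],s['wrist_torque'])"
```

```text
clock: 31.55
eef_pos: [0.6576, 0.1147, 0.2473]
tool_rot: [0.745, 0.667, -0.003, 0.003]
force: [1.1, -10.8, -4.0]
finger_gap: 0.248
gripper_force: 78.4
[0.65758132 0.11467555 0.24726926] [  1.10209056 -10.83248177  -4.00812638] [-2.23991154 -0.00381535  0.2208741 ]
```

```bash
python3 -m handwheel '[[0.01,0.0006,0,0,0],[0.01,0.0004,0,0,0],[0.01,0,0,0,0],[0.01,0,0,0,0],[0.01,0,0,0,0],[0.01,0,0,0,0],[0.01,0,0,0,0],[0.01,0,0,0,0]]'; python3 -c "
from h import *;s=read_state();print(s['eef_pos'],s['force'],s['wrist_torque'])"
```

```text
clock: 32.55
eef_pos: [0.6577, 0.115, 0.2472]
tool_rot: [0.745, 0.667, -0.003, 0.003]
force: [0.1, -11.9, -4.6]
finger_gap: 0.244
gripper_force: 78.4
[0.65770303 0.11501212 0.24716118] [  0.125584   -11.94778384  -4.64719034] [-2.36935524 -0.11588635  0.27248868]
```

```bash
python3 -m handwheel '[[0.01,-0.001,0,0,0],[0.01,-0.001,0,0,0],[0.01,-0.0015,0,0,0],[0.01,-0.0015,0,0,0],[0.01,-0.0015,0,0,0],[0.01,-0.0015,0,0,0],[0.01,0,0,0,0],[0.01,0,0,0,0]]'; python3 -c "
from h import *;s=read_state();print(s['eef_pos'],s['force'],s['wrist_torque'])"
```

```text
clock: 33.55
eef_pos: [0.6568, 0.1129, 0.2478]
tool_rot: [0.743, 0.669, 0.0, 0.0]
force: [0.6, -2.9, -0.3]
finger_gap: 0.242
gripper_force: 78.8
[0.65680504 0.11289315 0.24776202] [ 0.60442878 -2.87831324 -0.31604696] [-0.99655327 -0.09987269  0.1413641 ]
```

```bash
python3 -m handwheel '[[0.01,-0.0008,0,0,0],[0.01,-0.0008,0,0,0],[0.01,-0.0007,0,0,0],[0.01,-0.0007,0,0,0],[0.01,-0.0005,0,0,0],[0.01,0,0,0,0],[0.01,0,0,0,0],[0.01,0,0,0,0]]'; python3 -c "
from h import *;s=read_state();print(s['eef_pos'],s['force'],s['wrist_torque'])"
```

```text
clock: 34.55
eef_pos: [0.6563, 0.1091, 0.2476]
tool_rot: [0.744, 0.669, 0.0, -0.0]
force: [-0.2, -0.4, -0.9]
finger_gap: 0.244
gripper_force: 78.8
[0.65630802 0.1091222  0.24760893] [-0.19635135 -0.39222164 -0.88229748] [ 0.06283871 -0.02905481 -0.00675201]
```

```bash
python3 -m handwheel '[[0.01,-0.0010,0,0,0],[0.01,-0.0002,0,-0.002,0],[0.01,-0.0002,0,-0.002,0],[0.01,-0.0002,0,-0.002,0],[0.01,-0.0002,0,-0.002,0],[0.01,0,0,-0.002,0],[0.01,0,0,-0.002,0],[0.01,0,0,0,0]]'; python3 -c "
from h import *;s=read_state();print(s['eef_pos'],s['force'],s['wrist_torque'])"
```

```text
clock: 35.55
eef_pos: [0.6562, 0.1072, 0.2599]
tool_rot: [0.744, 0.669, 0.0, 0.0]
force: [-0.0, 0.7, -1.4]
finger_gap: 0.242
gripper_force: 78.8
[0.65623043 0.10723904 0.25986478] [-0.04341248  0.67158832 -1.39326392] [ 0.06877127 -0.02985754  0.0191664 ]
```

```bash
python3 -m handwheel '[[0.01,0,0,-0.003,0],[0.01,0,0,-0.004,0],[0.01,0,0,-0.008,0],[0.01,0,0,-0.012,0],[0.01,0,0,-0.018,0],[0.01,0,0,-0.02,0],[0.01,0,0,-0.02,0],[0.01,0,0,-0.015,0]]'
python3 - <<'E'
from h import *
s=read_state();print(s['eef_pos'],R.from_quat(s['tool_rot']).as_matrix()[:,0],s['clock'],s['force'],s['wrist_torque'])
T=get_image("top");S=get_image("scene");W=get_image("wrist")
np.save("w5.npy",[s],allow_pickle=True);np.save("W5.npy",W)
for c in("top",):
  for q in('carrier','eye','stop_bar'):print(q,[(round(d['conf'],2),np.round(d['at'],3)) for d in search_frame(c,q)][:4])
a=cv2.resize(T[140:240,200:330],None,fx=3,fy=3,interpolation=2);b=cv2.resize(S[170:320,180:300],None,fx=3.4,fy=3.4,interpolation=2)
m=np.zeros((520,800,3),np.uint8);m[:300,:390]=a;m[:510,390:798]=b;cv2.imwrite("pics/m5.png",m[:,:,::-1])
# hook rear end in wrist
M=W.astype(float);k=((M[...,0]>M[...,2]*1.6)&(M[...,0]>50)).astype(np.uint8);n,l,st,ce=cv2.connectedComponentsWithStats(k);i=1+np.argmax(st[1:,4])
for v in range(st[i][1],st[i][1]+40,6):
  u=np.where(l[v]==i)[0];print(v,u.min(),u.max(),end=' | ')
E
```

```text
clock: 36.55
eef_pos: [0.6564, 0.1071, 0.362]
tool_rot: [0.744, 0.668, 0.001, 0.001]
force: [0.2, -0.6, -1.6]
finger_gap: 0.249
gripper_force: 78.8
[0.65636304 0.10707259 0.36201226] [1.06217686e-01 9.94342752e-01 5.42110381e-04] 36.55 [ 0.18957326 -0.61413723 -1.61062708] [0.07289529 0.00965444 0.02258598]
carrier [(0.95, array([ 0.422, -0.648,  0.02 ])), (0.8, array([ 0.622, -0.162,  0.077])), (0.55, array([ 0.316, -0.434,  0.015]))]
eye [(0.88, array([ 0.421, -0.648,  0.024])), (0.68, array([ 0.624, -0.161,  0.074])), (0.61, array([ 0.312, -0.433,  0.012])), (0.41, array([0.644, 0.056, 0.218]))]
stop_bar [(0.57, array([ 0.64 , -0.057,  0.044]))]
173 263 299 | 179 256 305 | 185 254 308 | 191 252 310 | 197 251 311 | 203 251 310 | 209 252 310 |
```

View pics/m5.png

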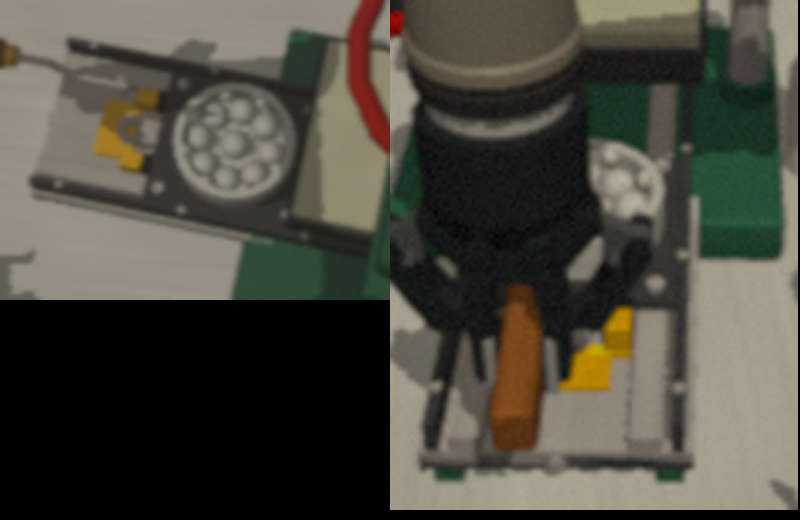

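```bash
python3 -m handwheel '[[0.01,0.005,-0.025,0,0],[0.01,0.009,-0.045,0,0],[0.01,0.009,-0.045,0,0],[0.01,0.009,-0.045,0,0],[0.01,0.007,-0.04,0,0],[0.01,0,0,0,-5],[0.01,0,0,0,-7.5],[0.01,0,0,0,-5]]'; python3 -m handwheel '[[0.01,0,0,0,0],[0.01,0,0,0,0],[0.01,0,0,0,0],[0.01,0,0,0.01,0],[0.01,0,0,0.02,0],[0.01,0,0,0.02,0],[0.01,0,0,0,0],[0.01,0,0,0,0]]'
python3 - <<'E'
from h import *
s=read_state();Rm=R.from_quat(s['tool_rot']).as_matrix();print(s['eef_pos'],Rm[:,0],s['clock'])
print(Rm.T@(np.array([.4612,.1674,.2473])-s['eef_pos']), np.degrees(np.arctan2(Rm[1,0],Rm[0,0])))
E
```

```text
clock: 37.85
eef_pos: [0.4608, 0.1672, 0.3589]
tool_rot: [0.632, 0.775, -0.001, -0.0]
force: [-0.1, -0.1, -1.2]
finger_gap: 0.247
gripper_force: 78.9
clock: 38.85
eef_pos: [0.4617, 0.1673, 0.3099]
tool_rot: [0.633, 0.774, 0.0, 0.0]
force: [0.6, -0.0, -1.9]
finger_gap: 0.243
gripper_force: 78.9
[0.4616613  0.16729579 0.30994529] [-1.97587878e-01  9.80285178e-01 -2.73597772e-05] 38.85
[ 0.00019501 -0.00047664  0.06264496] 101.395940010973
```

```bash
python3 -m handwheel '[[0.01,0,-0.0005,0.01,0],[0.01,0,0,0.015,0],[0.01,0,0,0.013,0],[0.01,0,0,0.01,0],[0.01,0,0,0.007,0],[0.01,0,0,0.004,0],[0.01,0,0,0.002,0],[0.01,0,0,0.0013,0]]';  python3 -c "
from h import *;s=read_state();print(s['eef_pos'],s['force'],s['wrist_torque'])"
```

```text
clock: 39.85
eef_pos: [0.4611, 0.1672, 0.2475]
tool_rot: [0.633, 0.774, 0.0, 0.0]
force: [0.5, 0.2, -1.4]
finger_gap: 0.244
gripper_force: 78.9
[0.46110243 0.16722826 0.24748584] [ 0.47329634  0.18254663 -1.44369276] [ 0.05312715 -0.01319541  0.04030251]
```

```bash
python3 -m handwheel '[[0.01,0,0,0.0003,0],[0.024,0,0,0,0],[0.03,0,0,0,0],[0.05,0,0,0,0],[0.0854,0,0,0,0],[0.0854,0,0,0,0],[0.0854,0,0,0,0],[0.0854,0,0,0,0]]' 20; python3 -m handwheel '[[0.0854,0,0,-0.005,0],[0.0854,0,0,-0.01,0],[0.0854,0,0,-0.02,0],[0.0854,0,0,-0.03,0],[0.0854,0,0,-0.03,0],[0.0854,0.04,0,-0.02,0],[0.0854,0,0,0,0],[0.0854,0,0,0,0]]'
python3 - <<'E'
from h import *
s=read_state();W=get_image("wrist");S=get_image("scene");T=get_image("top")
for q in("hook_grip","carrier"):print(q,[(round(d['conf'],2),np.round(d['at'],3)) for d in search_frame("top",q)][:4])
a=cv2.resize(W,None,fx=.7,fy=.7);b=cv2.resize(S[170:400,180:380],None,fx=2,fy=2,interpolation=2)
m=np.zeros((600,800,3),np.uint8);m[:a.shape[0],:a.shape[1]]=a;m[:b.shape[0],395:395+b.shape[1]]=b
t=cv2.resize(T[130:260,130:320],None,fx=2,fy=2,interpolation=2);m[300:560,:380]=t
cv2.imwrite("pics/m6.png",m[:,:,::-1]);print(s['eef_pos'],s['clock'])
E
```

```text
clock: 40.85
eef_pos: [0.4609, 0.1672, 0.247]
tool_rot: [0.633, 0.774, -0.0, 0.0]
force: [-0.2, -0.2, -0.1]
finger_gap: 1.001
gripper_force: 0.0
clock: 41.85
eef_pos: [0.4529, 0.206, 0.3622]
tool_rot: [0.633, 0.774, -0.0, 0.0]
force: [-0.3, -0.1, -0.4]
finger_gap: 1.002
gripper_force: 0.0
hook_grip [(0.73, array([0.465, 0.143, 0.108])), (0.65, array([ 0.424, -0.291,  0.102]))]
carrier [(0.87, array([ 0.622, -0.16 ,  0.078])), (0.82, array([ 0.314, -0.431,  0.019])), (0.77, array([ 0.42 , -0.648,  0.019]))]
[0.45293353 0.20596784 0.36217609] 41.85
```

View pics/m6.png

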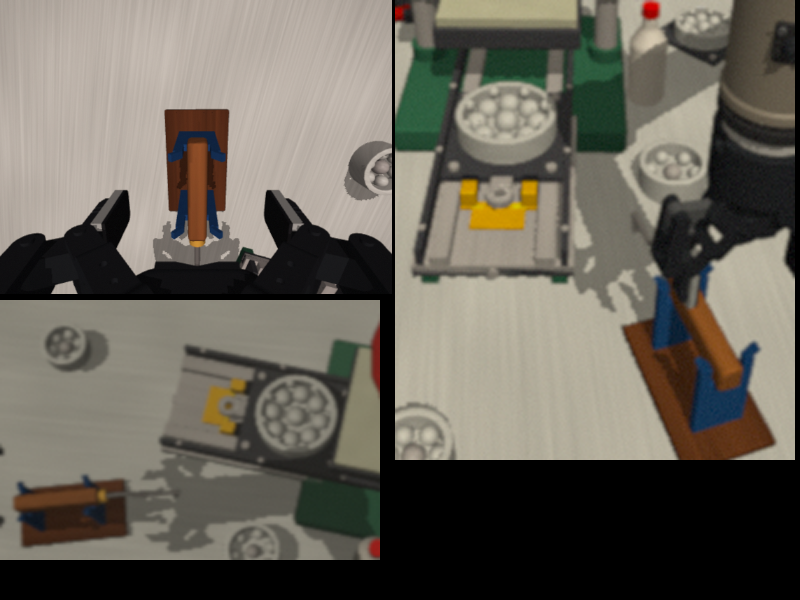

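The pictures show the hook back in its rest as it lay and the carrier flat against both yellow buffers, with the eye between them. The gripper is clear of everything.

```bash
python3 -c "
from bench import *;print(hand_in())"
```

```text
the job is handed in; nothing more can be done
None
```

The job is handed in at about 42 s: the carrier stands against the yellow stop after being held there at about 12 N measured pull, the hook is back in its rest as it lay, and the last pictures show nothing else moved.

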